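# Sort the milling balls with the slotted scoop

## Task

Sort the balls of the glaze mill: pour the mixed balls from the spouted cup into the blue sorting tray, then use the slotted scoop to lift the full-size white balls out, letting the worn small brown ones fall back through the slots into the tray, and tip the white ones into the blue dish until all of them are in it and every brown one is in the tray. Move the balls only with the cup and the scoop, never with the fingers; leave the stamp and the ring cutter alone and do not tip the dish over. Finish with the cup standing upright on its cork pad and the scoop lying flat on its black pad.

Things in the scene. Friction and masses are not known exactly. Their poses are not given: they have to be found in the camera images.
- tray: blue-walled sorting tray, fixed, outside 200 (x) x 79 (y) mm, inside 190 x 69, walls 48 mm high. Origin: centre of its underside. Its metal bed slopes down 5 degrees towards the tray's +x end (surface 13 mm above the worktop in the middle, 4.7 mm at the low end, x = +95 mm; 21 mm at the high end), so balls roll to the low end wall and rest there.
- scoop: slotted wire scoop, 0.11-0.18 kg, loose. Origin on its underside, under its bed; +x out of its open mouth, z up lying flat. Four 2 mm tines along x at y = +-7.5, +-22.5 mm (slots 13 mm wide), free ends at x = +42 mm, undersides at z = 0; at x = -31 mm they bend up to a back rim at x = -36, z = 34 mm. Side wires at y = +-30 (63 mm wide outside), 16 to 34 mm high, with a short post at x = 30 mm. Handle on the back rim.
- scoop_grip (a point): point to hold the scoop by, at x = -24, z = 94 mm in its frame: on the centre line of its flat wooden grip (18 mm thick along x, 30 mm wide along y, 50 mm long), 18 mm below the grip's top end. The grip's long axis leans 12 degrees from the scoop's z towards +x: take it with the hand tilted by as much, the fingers closing along the thickness. Axes: the scoop's
- scoop_bed (a point): point in the scoop 14 mm above the middle of its bed (x = 4 mm), about where the centre of a full-size ball lying in it is
- cup: rectangular spouted aluminium cup holding the balls at the start, 0.14-0.24 kg empty, loose. Origin: centre of its flat foot (78 x 62 mm); +x to the spout, z up. Walls 50 mm high, 62 mm wide (y), inside 56; back wall at x = -40 mm with the handle. Its front is a chute rising 42 degrees from the floor's front edge to the lip; tipped forward 60 degrees about y it runs 18 degrees downhill and the cup empties.
- cup_grip (a point): point to hold the cup by, at x = -50, z = 106 mm in its frame: on the centre line of its flat wooden grip (18 mm thick along x, 30 mm wide along y, 50 mm long), 18 mm below the grip's top end. The grip's long axis leans 20 degrees from the cup's z towards -x: take it with the hand tilted by as much, the fingers closing along the thickness. Axes: the cup's
- cup_lip (a point): middle of the cup's pouring lip: x = 82, y = 0, z = 44 mm in the cup's frame
- dish: round blue ceramic bowl for the full-size balls, 0.45 kg, loose, 132 mm across its rim, 46 mm high, wall 4 mm, foot 80 mm across, straight sloping wall. Origin: centre of its underside.
- cup_pad: square cork pad 115 x 115 x 3 mm, fixed, place of the cup. Origin: centre of its underside.
- scoop_pad: square black rubber pad 115 x 115 x 3 mm, fixed, place of the scoop. Origin: centre of its underside.
- stamp: white clay stamp, 42 mm wide, 52 mm high, a bystander; origin at its underside
- ring_cutter: grey ring cutter, 66 mm across, 30 mm high, a bystander; origin at its underside
- big_0: full-size white milling ball, 26 mm across, 21 g, smooth; origin at its centre; three to five of the five are present
- big_1: full-size white milling ball, 26 mm across, 21 g, smooth; origin at its centre; three to five of the five are present
- big_2: full-size white milling ball, 26 mm across, 21 g, smooth; origin at its centre; three to five of the five are present
- big_3: full-size white milling ball, 26 mm across, 21 g, smooth; origin at its centre; three to five of the five are present
- big_4: full-size white milling ball, 26 mm across, 21 g, smooth; origin at its centre; three to five of the five are present
- small_0: worn-down brown milling ball, 11 mm across, 10 g, smooth; origin at its centre; two to four of the four are present
- small_1: worn-down brown milling ball, 11 mm across, 10 g, smooth; origin at its centre; two to four of the four are present
- small_2: worn-down brown milling ball, 11 mm across, 10 g, smooth; origin at its centre; two to four of the four are present
- small_3: worn-down brown milling ball, 11 mm across, 10 g, smooth; origin at its centre; two to four of the four are present

How it is judged:
On the way, in this order (a step that is already met when the one before it is completed fails the run):
1. all balls have been poured into the tray (x of big_0 in the frame of tray between -0.097 and 0.097 m and y of big_0 in the frame of tray between -0.037 and 0.037 m and z of each of big_0, big_1, big_2, big_3, big_4, small_0, small_1, small_2, small_3 in the frame of tray below 0.055 m and x of big_1 in the frame of tray between -0.097 and 0.097 m and y of big_1 in the frame of tray between -0.037 and 0.037 m and x of big_2 in the frame of tray between -0.097 and 0.097 m and y of big_2 in the frame of tray between -0.037 and 0.037 m and x of big_3 in the frame of tray between -0.097 and 0.097 m and y of big_3 in the frame of tray between -0.037 and 0.037 m and x of big_4 in the frame of tray between -0.097 and 0.097 m and y of big_4 in the frame of tray between -0.037 and 0.037 m and x of small_0 in the frame of tray between -0.097 and 0.097 m and y of small_0 in the frame of tray between -0.037 and 0.037 m and x of small_1 in the frame of tray between -0.097 and 0.097 m and y of small_1 in the frame of tray between -0.037 and 0.037 m and x of small_2 in the frame of tray between -0.097 and 0.097 m and y of small_2 in the frame of tray between -0.037 and 0.037 m and x of small_3 in the frame of tray between -0.097 and 0.097 m and y of small_3 in the frame of tray between -0.037 and 0.037 m), for 0.2 s.
2. a white ball is lifted on the scoop, clear of the tray (height (world z) of scoop_bed above 0.075 m and distance between any of big_0, big_1, big_2, big_3, big_4 and scoop_bed below 0.055 m), for 0.2 s.
3. all white balls lie in the dish and all brown ones in the tray (horizontal distance between each of big_0, big_1, big_2, big_3, big_4 and dish below 0.058 m and z of big_0 in the frame of dish between 0 and 0.055 m and z of big_1 in the frame of dish between 0 and 0.055 m and z of big_2 in the frame of dish between 0 and 0.055 m and z of big_3 in the frame of dish between 0 and 0.055 m and z of big_4 in the frame of dish between 0 and 0.055 m and x of small_0 in the frame of tray between -0.097 and 0.097 m and y of small_0 in the frame of tray between -0.037 and 0.037 m and z of each of small_0, small_1, small_2, small_3 in the frame of tray below 0.055 m and x of small_1 in the frame of tray between -0.097 and 0.097 m and y of small_1 in the frame of tray between -0.037 and 0.037 m and x of small_2 in the frame of tray between -0.097 and 0.097 m and y of small_2 in the frame of tray between -0.037 and 0.037 m and x of small_3 in the frame of tray between -0.097 and 0.097 m and y of small_3 in the frame of tray between -0.037 and 0.037 m), for 0.3 s.
At the end, for the whole second after the job is handed in: Every white ball is in the dish (within 58 mm of its axis), every brown one in the tray; the cup stands on the cork pad and the scoop lies on the black pad, each at rest, within 55 mm of the pad's middle and 0.15 rad of level; the dish is upright (all of step 3 and horizontal distance between cup and cup_pad below 0.055 m and angle between each of cup, scoop, dish's own z axis and vertical below 0.15 rad and height (world z) of each of cup, scoop below 0.012 m and horizontal distance between scoop and scoop_pad below 0.055 m and linear speed of each of cup, scoop below 0.02 m/s); the robot touches nothing.
It fails at once if the fingers press on a ball (more than 1.5 N) (contact force between the fingers and big_0 above 1.5 N or contact force between the fingers and big_1 above 1.5 N or contact force between the fingers and big_2 above 1.5 N or contact force between the fingers and big_3 above 1.5 N or contact force between the fingers and big_4 above 1.5 N or contact force between the fingers and small_0 above 1.5 N or contact force between the fingers and small_1 above 1.5 N or contact force between the fingers and small_2 above 1.5 N or contact force between the fingers and small_3 above 1.5 N).
It fails at once if the stamp or the ring cutter is moved more than 50 mm (distance of any of stamp, ring_cutter from where it was at the start of the episode above 0.05 m).
It fails at once if the dish is tipped over (more than 0.7 rad) (angle between dish's own z axis and vertical above 0.7 rad).
Of big_0, big_1, big_2, big_3, big_4 only 3 to 5 are there at a start; the rules pass over those that are not, and their reading is None.
Of small_0, small_1, small_2, small_3 only 2 to 4 are there at a start; the rules pass over those that are not, and their reading is None.
At some moment in a run one of dish, cup may be knocked a few centimetres aside while the robot is not near it.
It also fails if it takes over 192 s, if anything falls off the work surface, if the arm or the gripper's body presses on something with over 40 N, if the wrist force passes 120 N, or if a joint passes its speed limit or range.

## Robot

A 6-joint arm with a two-finger parallel gripper is mounted at the origin on a cart in front of the work surface, level with it; the furniture and walls round the work are solid. World frame = base frame: x ahead of the robot, y to its left, z up, the work surface at z = 0. Lengths are in m, angles in rad, forces in N, time in s.
With the tool pointing down it reaches from about 0.3 to 0.825 m from the base axis. Payload 5.4 kg.
Tool frame: the origin (TCP) lies between the finger pads; the fingertips stand 11 mm ahead of it and the grasp point (between the pads) lies 8 mm behind it (env.tcp_to_tips is the distance from the TCP to the fingertips, in m); z points along the fingers, x is the direction in which the jaws open and shut, and the axes are right-handed (so a half turn about z gives the same grasp; the last joint's range is limited). The gripper opens to 92 mm and grips with 3 to 60 N. Pads are 20 mm wide; open, the fingers measure 128 mm over their backs; the gripper's body (75 mm by 189 mm) begins 69 mm behind the grasp point.
Start: joints at [0.961, 0.158, 1.597, -0, 1.386, -0.21], TCP at [0.224, 0.53, 0.226] pointing down, gripper open.
Joint ranges: [-2.91, 2.91], [-0.94, 2.29], [0.18, 2.7], [-1.29, 4.43], [0.17, 2.64], [-3, 3]. Speed limits (rad/s): [2.57, 2.57, 3.14, 3.14, 3.14, 3.14].

## Interface

Orientations are given as a unit quaternion [w, x, y, z].
In Python, from rig import env gives the robot as it stands. Calls block until the motion is done:
- env.move_ptp(position, orientation): joint-space move of the TCP to a pose.
- env.move_linear(position, frame=None, max_speed=0.15, stop_force=None): straight line of the TCP; frame=None keeps the orientation; max_speed is the mean speed in m/s. With stop_force (N) it stops when the force on the tool has changed by that much, and returns True; else False.
- env.move_j(angles): joint-space move.
- env.open_gripper() and env.grab(): open the fingers fully, or close them until they stop; the grip force is fixed at half the most.
- env.wait(seconds).
- env.ik(position, orientation): joint angles nearest the present ones, or None.
- env.get_obs(): the state.
- env.snapshot(name): name is "side" or "top" or "wrist"; returns a dict with "img" (420x560x3 uint8, red, green, blue), "depth" (420x560 float32, m along the optical axis (not along the pixel's ray), 0 where there is no reading), "fovy" (degrees; the focal length in pixels is half the picture's height over the tangent of half this angle, whatever the lens; pixels are square), "cx", "cy" (the principal point, pixels), "position" and "rotation" of the camera in the world. Camera axes: x right, y up, looking along -z (the intrinsics and any distortion apply to the point x, -y, -z); pixel columns grow to the right and rows downward; lengths in m; the calibration is good to about 2 mm. A picture is of the moment at which its call begins.
A pose or a line that the arm cannot do raises env.MotionError and nothing moves.
- env.job_done(): hands the job in, once; it reports no verdict.
The state is a dict: "clock": time; "joints": joint angles; "joint_velocities": joint speeds; "tau": joint torques, N m; "ee_pos": TCP position; "eef_rot": TCP orientation; "ft_force": force on the tool from outside, world axes, zero at the start; "ft_torque": the same for the moment, N m; "opening": opening from 0.0 (shut) to 1.0 (fully open).
Only numpy, scipy, OpenCV 4.12 (cv2) and the standard library are available. Lean on these libraries where they do the work, as an engineer would, in place of code of your own. Each camera call takes 0.05 s, during which the arm holds its last target.

## Working session

There is one attempt and no reset: what is moved stays moved. The work goes in short steps, each a Python script; the robot and the scene stay as the last script left them, time stands still between calls to the robot, and variables do not carry over. Pictures are saved under pics/ and viewed, and the job is handed in when it is done.

```bash
ls; mkdir -p pics; python3 - <<'E'
from rig import env
import cv2,numpy as np
o=env.get_obs(); print(o)
for n in("side","top","wrist"):
    s=env.snapshot(n); cv2.imwrite(f"pics/{n}0.png",s["img"][:,:,::-1])
    print(n,s["fovy"],s["cx"],s["cy"],s["position"],s["rotation"],[k for k in s])
E
```

```text
pics
{'clock': 0.0, 'joints': array([ 9.60918242e-01,  1.59031172e-01,  1.59821525e+00, -1.15830607e-05,
        1.38618771e+00, -2.10127019e-01]), 'joint_velocities': array([ 2.20590987e-03, -7.51468932e-04,  5.80552056e-04, -8.98812790e-05,
       -1.80109452e-04,  8.24757151e-04]), 'tau': array([ 2.64413597e-03, -3.85574555e+01, -3.22108197e+01,  7.03045400e-02,
        3.78555595e-02, -1.30764606e-04]), 'ee_pos': array([0.2234707 , 0.52914902, 0.22463745]), 'eef_rot': array([ 3.42875494e-04,  8.33422432e-01,  5.52635687e-01, -8.54532735e-04]), 'ft_force': array([ 0.01606629, -0.07359214, -0.00742601]), 'ft_torque': array([-0.0573204 ,  0.00981106,  0.02864309]), 'opening': 1.003422490292231}
side 56.74175302048653 277.27233318213825 208.13490701693362 [ 0.40875578 -0.92727777  0.68781178] [ 0.87510866  0.47773894 -0.0471782  -0.06102916] ['img', 'depth', 'fovy', 'cx', 'cy', 'position', 'rotation']
top 43.84022428880638 276.74861168571084 216.02634658514418 [ 0.31638971 -0.00821334  1.65935823] [-0.69660111 -0.05149353  0.05742942  0.7133002 ] ['img', 'depth', 'fovy', 'cx', 'cy', 'position', 'rotation']
wrist 62.42225991832525 268.33052173352263 210.13875276838132 [0.15246725 0.56049418 0.38414167] [ 0.82562009 -0.11647285 -0.07561365  0.54687121] ['img', 'depth', 'fovy', 'cx', 'cy', 'position', 'rotation']
```

View pics/top0.png

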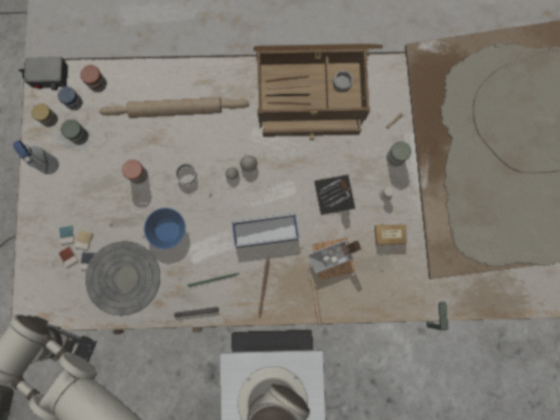

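View pics/side0.png

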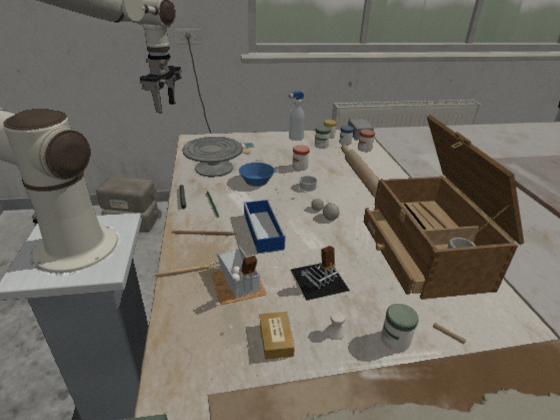

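View pics/wrist0.png

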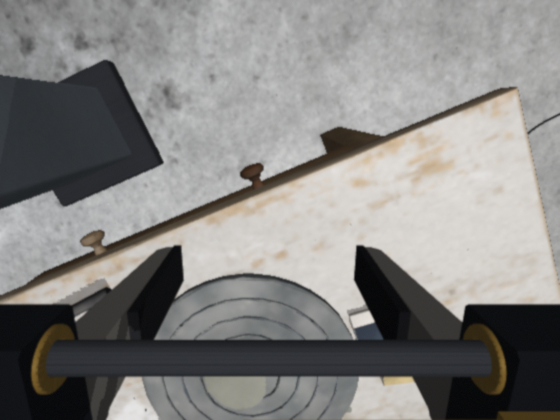

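```bash
cat > h.py <<'E'
from rig import env
import cv2,numpy as np
from scipy.spatial.transform import Rotation as R
def q2R(q): return R.from_quat([q[1],q[2],q[3],q[0]]).as_matrix()
def R2q(M):
    q=R.from_matrix(M).as_quat(); return np.array([q[3],q[0],q[1],q[2]])
def cam(s):
    f=s["img"].shape[0]/2/np.tan(np.radians(s["fovy"]/2))
    rot=np.asarray(s["rotation"]); M=rot if rot.shape==(3,3) else q2R(rot)
    return f,M,np.asarray(s["position"])
def cloud(s):
    f,M,p=cam(s); d=s["depth"]; v,u=np.mgrid[0:d.shape[0],0:d.shape[1]]
    P=np.stack([(u-s["cx"])/f*d,-(v-s["cy"])/f*d,-d],-1)
    return P@M.T+p
def ray(s,u,v,z):
    f,M,p=cam(s); r=M@np.array([(u-s["cx"])/f,-(v-s["cy"])/f,-1]); t=(z-p[2])/r[2]; return p+t*r
def proj(s,X):
    f,M,p=cam(s); c=(np.asarray(X)-p)@M; return s["cx"]+f*c[...,0]/-c[...,2], s["cy"]-f*c[...,1]/-c[...,2]
def save(s,name,box=None,k=1):
    im=s["img"][:,:,::-1]
    if box: x0,y0,x1,y1=box; im=im[y0:y1,x0:x1]
    im=cv2.resize(im,None,fx=k,fy=k,interpolation=cv2.INTER_CUBIC); cv2.imwrite(f"pics/{name}.png",im)
E
python3 - <<'E'
from h import *
t=env.snapshot("top"); s=env.snapshot("side")
save(t,"top1",(130,140,420,300),2.7); save(s,"side1",(150,150,370,320),3.5)
for n,c in(("t",t),("s",s)):
    P=cloud(c); print(n,(c["depth"]==0).mean())
    for u,v in ([(200,240),(285,190),(60,200),(385,300),(245,237),(285,229),(265,215),(265,246),(353,247),(345,185),(165,230)] if n=="t" else [(230,190),(200,210),(255,215),(270,238),(250,265),(328,255),(256,180),(350,270)]):
        print(u,v,P[v,u].round(3))
E
```

```text
t 0.00405187074829932
200 240 [0.502 0.221 0.005]
285 190 [ 0.659 -0.054  0.   ]
60 200 [ 0.643  0.674 -0.003]
385 300 [ 0.299 -0.359  0.002]
245 237 [0.508 0.077 0.006]
285 229 [ 0.528 -0.05   0.023]
265 215 [0.578 0.012 0.003]
265 246 [0.478 0.014 0.004]
353 247 [ 0.458 -0.248  0.115]
345 185 [ 0.647 -0.233  0.114]
165 230 [0.537 0.332 0.005]
s 0.0038010204081632653
230 190 [ 0.441  0.269 -0.   ]
200 210 [ 0.339  0.153 -0.002]
255 215 [0.511 0.095 0.004]
270 238 [ 0.533 -0.088  0.047]
250 265 [ 0.463 -0.268  0.114]
328 255 [ 0.649 -0.244  0.104]
256 180 [0.533 0.266 0.036]
350 270 [ 0.733 -0.191  0.001]
```

View pics/top1.png

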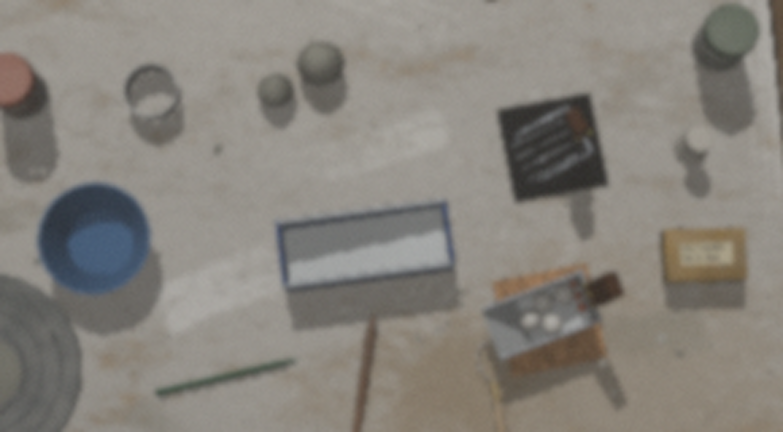

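View pics/side1.png

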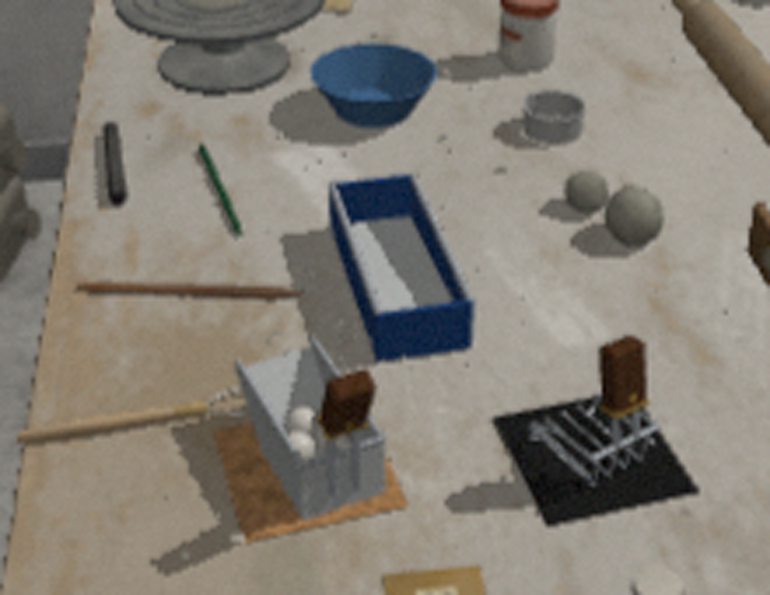

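```bash
cat >> h.py <<'E'
def pts(s,lo,hi,zr,box=None):
    """hsv mask + z range + xy box -> Nx3"""
    h=cv2.cvtColor(s["img"],cv2.COLOR_RGB2HSV); m=cv2.inRange(h,lo,hi)>0
    P=cloud(s); m&=(s["depth"]>0)&(P[...,2]>zr[0])&(P[...,2]<zr[1])
    if box: m&=(P[...,0]>box[0])&(P[...,0]<box[1])&(P[...,1]>box[2])&(P[...,1]<box[3])
    return P[m]
def rect(p):
    r=cv2.minAreaRect((p[:,:2]*1000).astype(np.float32)); return np.round(r[0],1),np.round(r[1],1),round(r[2],1)
E
python3 - <<'E'
from h import *
A=(0,0,0);B=(180,255,255)
for n in("top","side"):
    s=env.snapshot(n); print(n)
    p=pts(s,(100,90,30),(130,255,255),(.036,.06),(.4,.65,-.15,.15)); print("tray rim",rect(p),len(p))
    p=pts(s,(95,90,30),(130,255,255),(.036,.06),(.4,.65,.17,.4)); c,r=cv2.minEnclosingCircle((p[:,:2]*1000).astype(np.float32)); print("dish",c,r,len(p))
    for nm,b in(("cupgrip",(.35,.6,-.35,-.1)),("scoopgrip",(.6,.8,-.35,-.1))):
        p=pts(s,A,B,(.085,.15),b); print(nm,rect(p),len(p),p.mean(0),p[:,2].max())
    p=pts(s,A,B,(.03,.06),(.35,.6,-.35,-.1)); print("cup walls",rect(p),len(p))
    p=pts(s,A,(180,255,60),(-.01,.012),(.6,.75,-.32,-.1)); print("scoop pad",rect(p),len(p))
    p=pts(s,(5,90,60),(20,255,255),(-.01,.012),(.35,.6,-.35,-.1)); print("cork",rect(p),len(p))
    f,M,p0=cam(env.snapshot("wrist"))
print(M,p0)
o=env.get_obs();T=q2R(o["eef_rot"]);print("cam in tool",T.T@(p0-o["ee_pos"]),(T.T@M).round(3))
E
```

```text
top
tray rim (array([0., 0.]), array([0., 0.]), 0.0) 0
dish (521.3438110351562, 319.79437255859375) 54.290855407714844 25
cupgrip (array([ 458.3, -250.8]), array([30. , 30.7]), 16.4) 124 [ 0.45794776 -0.24942985  0.11296109] 0.13212639020957595
scoopgrip (array([ 647.7, -228.2]), array([31. , 19.4]), 29.9) 64 [ 0.64674428 -0.22744816  0.11106959] 0.12361181408847521
cup walls (array([ 459.2, -243.5]), array([ 67.6, 250. ]), 21.9) 380
scoop pad (array([ 643.8, -212.8]), array([ 99.8, 105.5]), 8.3) 438
cork (array([ 435.9, -201.6]), array([108. , 107.4]), 10.8) 317
side
tray rim (array([525.3,   8.4]), array([ 76.7, 202.4]), 6.0) 214
dish (539.0462646484375, 321.43060302734375) 68.28236389160156 172
cupgrip (array([ 461.7, -257.4]), array([30.3, 28.9]), 17.0) 211 [ 0.46109204 -0.26311705  0.11212166] 0.12832524720889937
scoopgrip (array([ 650.9, -235.7]), array([32.1, 24.8]), 31.2) 185 [ 0.64973294 -0.23929821  0.10299783] 0.11682965533201295
cup walls (array([ 460.3, -245.6]), array([ 69.6, 247.1]), 21.6) 764
scoop pad (array([ 647.5, -215.8]), array([107.2, 115.3]), 6.0) 837
cork (array([ 439.6, -231.2]), array([117.2, 238.8]), 17.2) 621
[[ 0.39043226 -0.88517971 -0.25302082]
 [ 0.92063093  0.37505236  0.10850998]
 [-0.00115478 -0.27530459  0.96135636]] [0.15259808 0.56068296 0.38485303]
cam in tool [ 0.00089707 -0.07767041 -0.15932855] [[ 1.     0.001  0.001]
 [ 0.001 -0.961 -0.275]
 [ 0.001  0.275 -0.961]]
```

```bash
cat >> h.py <<'E'
def tool(yaw_x, tilt=0.):
    """tool pointing down with tool x at heading yaw_x, then tilted by 'tilt' about the horizontal object-y axis
    (object x=heading, y=left, z up): positive tilt tips things forward (towards heading)."""
    c,s=np.cos(yaw_x),np.sin(yaw_x); O=np.array([[c,-s,0],[s,c,0],[0,0,1.]])
    Rt=R.from_euler('y',tilt).as_matrix()
    return O@Rt@np.diag([1,-1,-1.])
E
python3 - <<'E'
from h import *
yaw=np.radians(90+17)
q=R2q(tool(yaw))
for i,(x,y,z) in enumerate([(.39,-.22,.36),(.57,-.2,.36),(.44,.02,.36)]):
    env.move_ptp([x,y,z],q); s=env.snapshot("wrist"); save(s,f"w{i}"); np.save(f"w{i}.npy",s,allow_pickle=True)
    print(env.get_obs()["joints"].round(2),env.get_obs()["clock"],(s["depth"]==0).mean())
E
```

```text
[-0.78 -0.24  1.72  0.    1.66 -2.65] 3.25 0.004047619047619047
[-0.54  0.18  1.31 -0.    1.65 -2.41] 4.05 0.004226190476190476
[-0.23 -0.25  1.73 -0.    1.66 -2.1 ] 5.1 0.004090136054421769
```

View pics/w0.png

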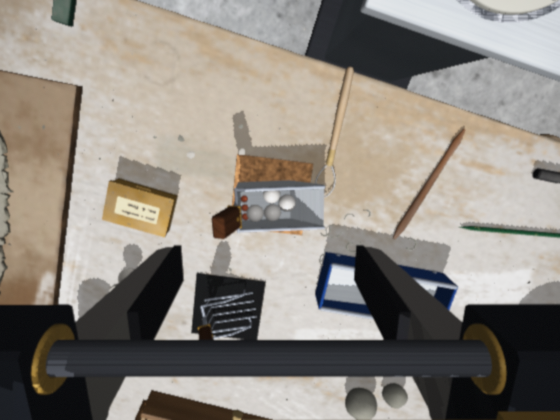

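View pics/w1.png

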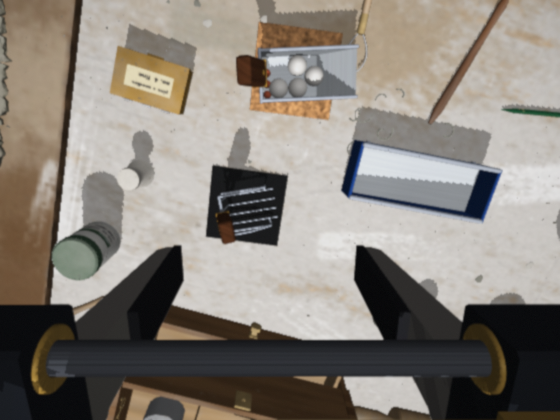

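View pics/w2.png

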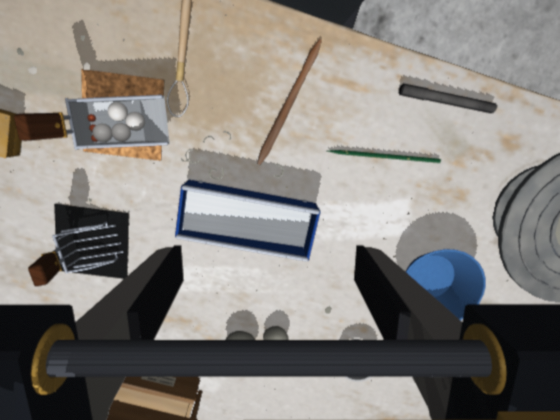

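```bash
python3 - <<'E'
from h import *
A=(0,0,0);B=(180,255,255)
for i in(0,1,2):
    s=np.load(f"w{i}.npy",allow_pickle=True).item(); print("view",i)
    p=pts(s,(100,60,30),(130,255,255),(.038,.06),(.4,.65,-.15,.15))
    if len(p)>20: print("tray rim",rect(p),len(p),p[:,2].mean())
    p=pts(s,(95,60,20),(130,255,255),(.038,.06),(.4,.65,.17,.45))
    if len(p)>20:
        c,r=cv2.minEnclosingCircle((p[:,:2]*1000).astype(np.float32)); print("dish",c,r,len(p))
    for nm,b in(("cupgrip",(.35,.56,-.35,-.1)),("scoopgrip",(.6,.8,-.30,-.1))):
        p=pts(s,A,B,(.075,.15),b); 
        if len(p)<20: continue
        zm=np.percentile(p[:,2],98); tp=p[p[:,2]>zm-.008]
        print(nm,rect(p),len(p),"top",rect(tp),len(tp),zm)
    p=pts(s,A,B,(.042,.056),(.35,.53,-.25,-.1)); print("cup walls",rect(p),len(p))
    p=pts(s,A,(180,255,60),(-.01,.012),(.59,.72,-.30,-.14)); 
    if len(p)>20:print("scoop pad",rect(p),len(p))
    p=pts(s,(5,100,60),(20,255,255),(-.01,.012),(.35,.53,-.30,-.13)); print("cork",rect(p),len(p))
s=np.load("w1.npy",allow_pickle=True).item(); save(s,"w1c",(190,10,380,260),3); save(s,"w1s",(195,155,300,255),6)
E
```

```text
view 0
tray rim (array([522.9,  11.2]), array([ 76.9, 199.8]), 6.8) 530 0.043797757618979555
cupgrip (array([ 459.4, -252.4]), array([29.9, 32.3]), 17.0) 778 top (array([ 461.9, -258.9]), array([29.4, 18.7]), 19.7) 357 0.12856751364292696
scoopgrip (array([ 639.8, -236.3]), array([21.8, 13.5]), 76.6) 140 top (array([ 638. , -237.8]), array([ 4.3, 17.9]), 19.5) 42 0.1016328145350641
cup walls (array([ 437.8, -187.5]), array([ 64.2, 124.3]), 19.3) 927
scoop pad (array([ 641.8, -214.8]), array([114.6, 111.5]), 9.2) 2579
cork (array([ 425.9, -193.1]), array([127.7, 135.7]), 10.3) 1733
view 1
tray rim (array([524.9,  11.6]), array([ 76.9, 199.4]), 6.0) 654 0.044983512316575394
cupgrip (array([ 460.3, -252. ]), array([30.6, 32.3]), 19.4) 903 top (array([ 462.6, -258.5]), array([30. , 18.5]), 20.2) 505 0.12882968709206194
scoopgrip (array([ 650.7, -232.5]), array([30.5, 24.4]), 25.3) 429 top (array([ 649.3, -229.3]), array([30.2, 17.9]), 27.3) 329 0.11672001783526446
cup walls (array([ 437.7, -187.7]), array([ 64.3, 125.2]), 19.8) 967
scoop pad (array([ 640.8, -214.9]), array([112.1, 111.9]), 8.9) 3353
cork (array([ 424.9, -191.7]), array([128.9, 138.9]), 10.1) 2683
view 2
tray rim (array([523.4,  11.8]), array([ 76.2, 199.2]), 6.1) 686 0.04419683363657651
dish (537.9566650390625, 324.78948974609375) 65.3230972290039 653
cupgrip (array([ 459.8, -251.8]), array([30.1, 34. ]), 20.0) 1300 top (array([ 462.2, -258.6]), array([28.4, 20.5]), 17.2) 468 0.12844638794644447
scoopgrip (array([ 649.3, -230.8]), array([30.9, 22.5]), 30.1) 677 top (array([ 648.6, -229. ]), array([29.9, 18.2]), 25.6) 338 0.11643618620662895
cup walls (array([ 437.5, -187.7]), array([ 63.7, 125.8]), 19.4) 1031
scoop pad (array([ 640.7, -214.6]), array([111.6, 114.6]), 7.9) 3184
cork (array([ 425.7, -188.8]), array([126.8, 143.3]), 11.3) 2345
```

View pics/w1s.png

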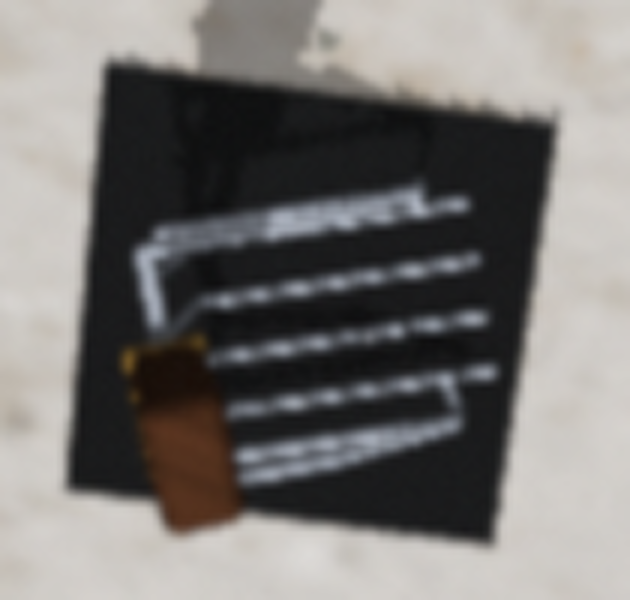

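View pics/w1c.png

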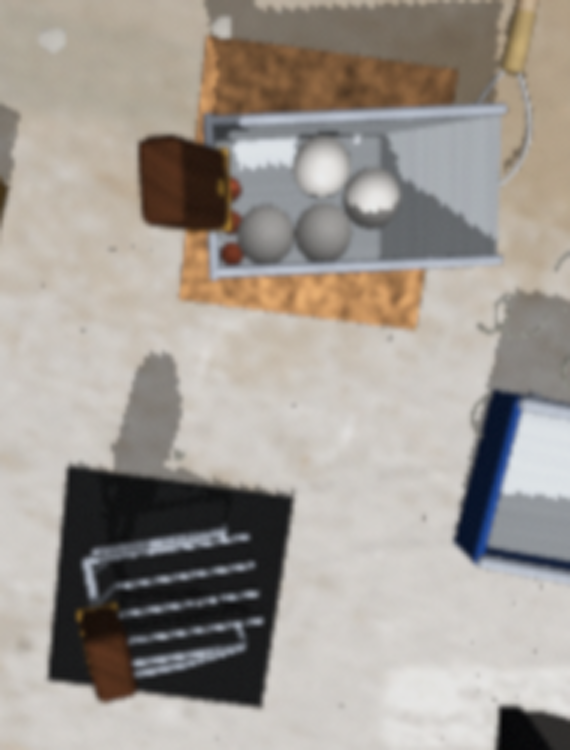

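```bash
cat >> h.py <<'E'
def go(a,lin=True,v=.15,**k):
    p,q=a
    if lin: return env.move_linear(p,q,max_speed=v,**k)
    return env.move_ptp(p,q)
def st(): 
    o=env.get_obs(); return round(o["clock"],2),o["ee_pos"].round(4),o["ft_force"].round(2),round(o["opening"],3)
E
python3 - <<'E'
from h import *
C=(.4440,-.2065,.003); Y=109.5
env.open_gripper()
go(tcp_for(CUP,(0,0,0),C,Y,0,.09),False)
go(tcp_for(CUP,(0,0,0),C,Y,0,0),v=.08)
print(st()); env.grab(); print(st())
p,q=tcp_for(CUP,(0,0,0),np.array(C)+[0,0,.1],Y,0)
env.move_linear(p,q,max_speed=.1); print(st())
save(env.snapshot("side"),"side2",(150,100,370,320),2.7); save(env.snapshot("wrist"),"w3")
E
```

```text
(7.91, array([ 0.4602, -0.2515,  0.1021]), array([ 0.24, -0.91,  0.45]), 1.002)
(9.02, array([ 0.4596, -0.2509,  0.101 ]), array([-0.08, -0.4 , -3.36]), 0.194)
(10.17, array([ 0.4594, -0.2507,  0.2006]), array([-0.32,  0.28, -2.33]), 0.2)
```

View pics/side2.png

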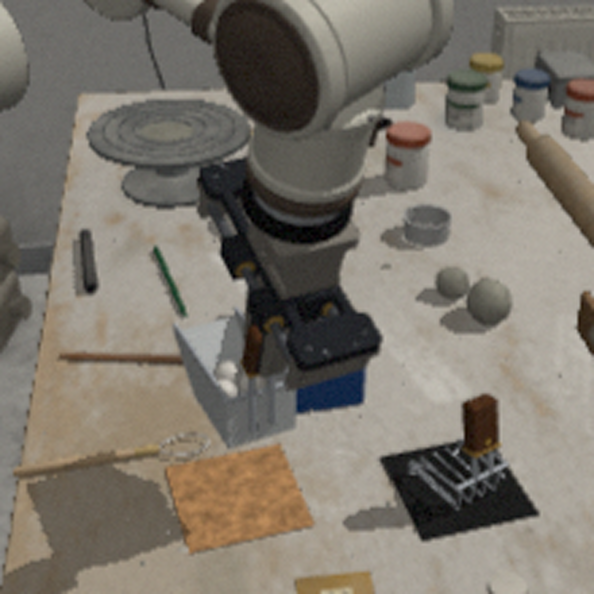

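View pics/w3.png

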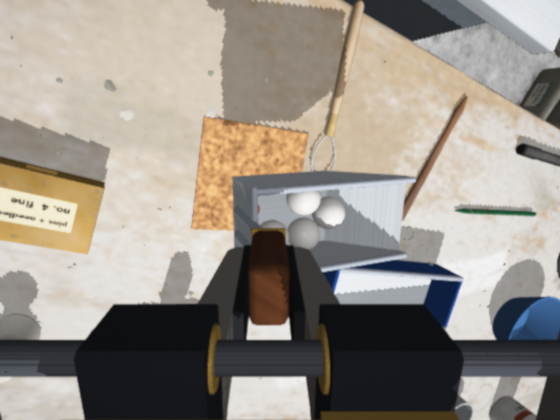

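```bash
python3 - <<'E'
from h import *
s=env.snapshot("wrist"); p=pts(s,(5,80,60),(20,255,255),(-.01,.012),(.35,.53,-.30,-.13))
print("cork",rect(p),len(p))
L=(.082,0,.044)
go(tcp_for(CUP,L,td(-.05,0,.13),TYAW,0),v=.12)
go(tcp_for(CUP,L,td(-.03,0,.075),TYAW,20),v=.08)
for t in (30,36):
    go(tcp_for(CUP,L,td(-.03,0,.062),TYAW,t),v=.06)
print(st()); save(env.snapshot("side"),"side3",(150,50,420,320),2.2); save(env.snapshot("wrist"),"w4")
E
```

```text
cork (array([ 426.8, -190.8]), array([117.2, 152.9]), 16.5) 7466
(13.07, array([ 0.5352, -0.091 ,  0.182 ]), array([ 0.62,  0.42, -2.94]), 0.19)
```

View pics/side3.png

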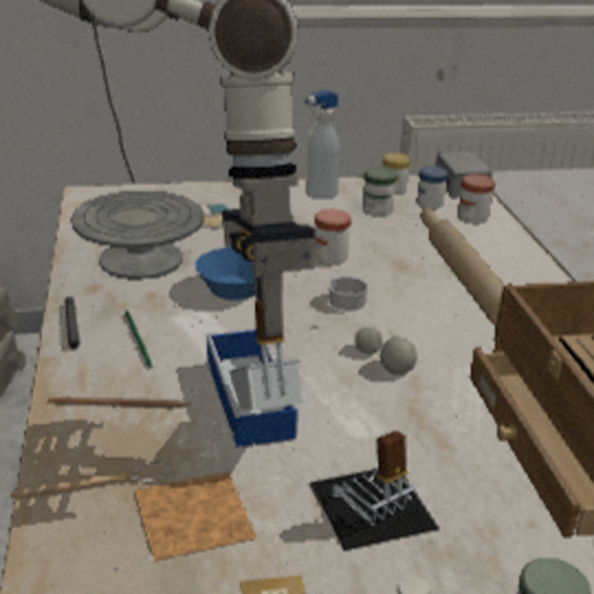

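View pics/w4.png

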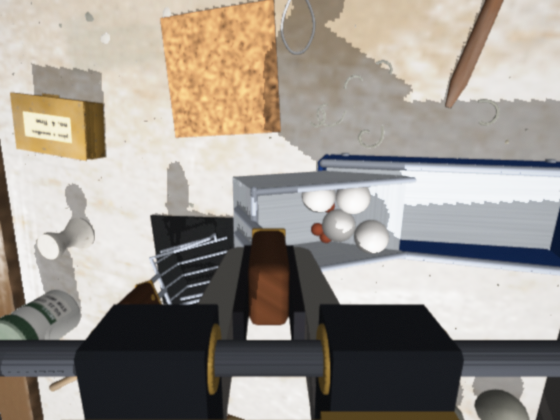

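```bash
python3 - <<'E'
from h import *
s=env.snapshot("wrist")
for y in(-.031,.031): print(proj(s,td(-.03,y,.062)))
P=cloud(s)
for u,v in((410,181),(404,249),(403,182),(400,247)): 
    r=obj_R(TYAW,0).T@(P[v,u]-TRAY); print(u,v,r.round(4))
p=pts(s,(100,60,30),(130,255,255),(.038,.06),(.4,.65,-.15,.15)); print("tray",rect(p),len(p))
save(s,"w4c",(225,130,560,300),2.3)
E
```

```text
(np.float64(398.87828248330834), np.float64(253.11143278172017))
(np.float64(407.30133490003107), np.float64(175.69866816992538))
410 181 [-0.0289  0.029   0.0723]
404 249 [-0.0237 -0.0362  0.0383]
403 182 [-0.0339  0.0287  0.0758]
400 247 [-0.0268 -0.0357  0.0357]
tray (array([523.8,   5.9]), array([ 75.1, 186.4]), 6.1) 602
```

View pics/w4c.png

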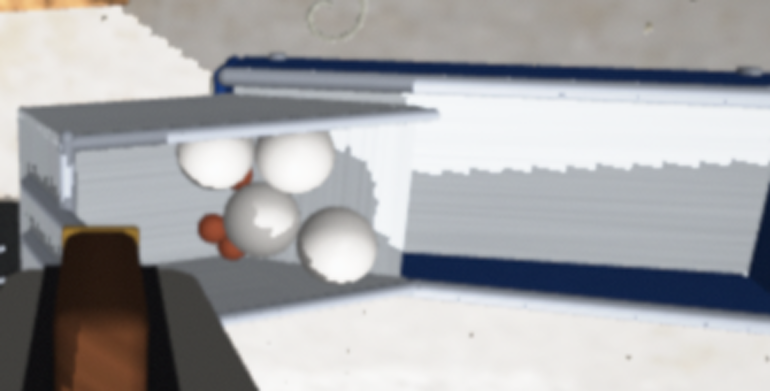

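```bash
python3 - <<'E'
from h import *
L=(.082,0,.044)
for t in (41,44,47,50,53,56,60,64):
    go(tcp_for(CUP,L,td(-.03,.002,.062),TYAW,t),v=.04); env.wait(.2)
env.wait(.4)
print(st()); save(env.snapshot("side"),"side4",(150,50,420,320),2.2); save(env.snapshot("wrist"),"w5")
E
```

```text
(18.13, array([ 0.5261, -0.0261,  0.2021]), array([-0.1 ,  0.54, -2.59]), 0.192)
```

View pics/side4.png

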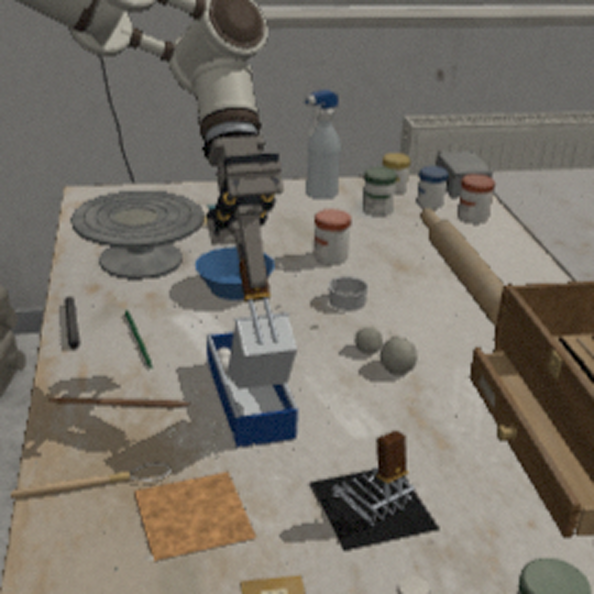

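View pics/w5.png

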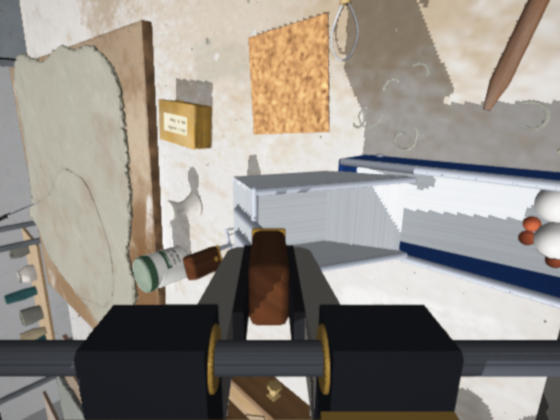

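```bash
python3 - <<'E'
from h import *
L=(.082,0,.044)
go(tcp_for(CUP,L,td(-.04,.002,.11),TYAW,60),v=.1)
go(tcp_for(CUP,L,td(-.06,.002,.14),TYAW,0),v=.15)
K=np.array([.4355,-.2016,0])
go(tcp_for(CUP,(0,0,0),K+[0,0,.06],106,0),v=.15)
go(tcp_for(CUP,(0,0,0),K+[0,0,.012],106,0),v=.1)
r=go(tcp_for(CUP,(0,0,0),K+[0,0,.001],106,0),v=.03,stop_force=4); print(r,st())
env.open_gripper(); print(st())
p,q=tcp_for(CUP,(0,0,0),K+[0,0,.003],106,0,.1)
env.move_linear(p,q,max_speed=.1)
env.move_ptp([.5,-.12,.38],R2q(tool(np.radians(100))))
print(st()); s=env.snapshot("wrist"); save(s,"w6"); save(env.snapshot("side"),"side5",(150,100,420,320),2.5); np.save("w6.npy",s,allow_pickle=True)
E
```

```text
True (22.07, array([ 0.4489, -0.2475,  0.1004]), array([ 0.18, -1.01,  4.3 ]), 0.192)
(23.23, array([ 0.4483, -0.247 ,  0.0994]), array([ 0.43, -0.48,  1.07]), 0.999)
(25.38, array([ 0.4996, -0.1205,  0.3782]), array([-0.14, -0.19,  0.08]), 1.001)
```

View pics/w6.png

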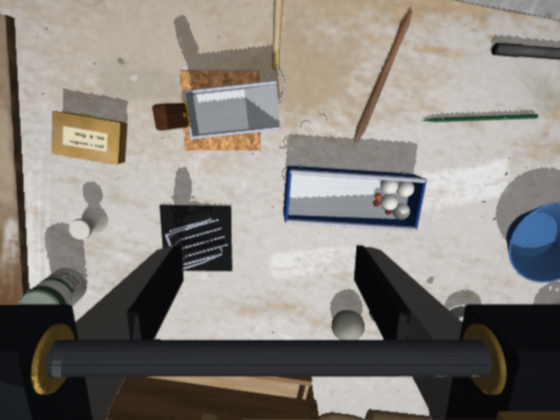

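View pics/side5.png

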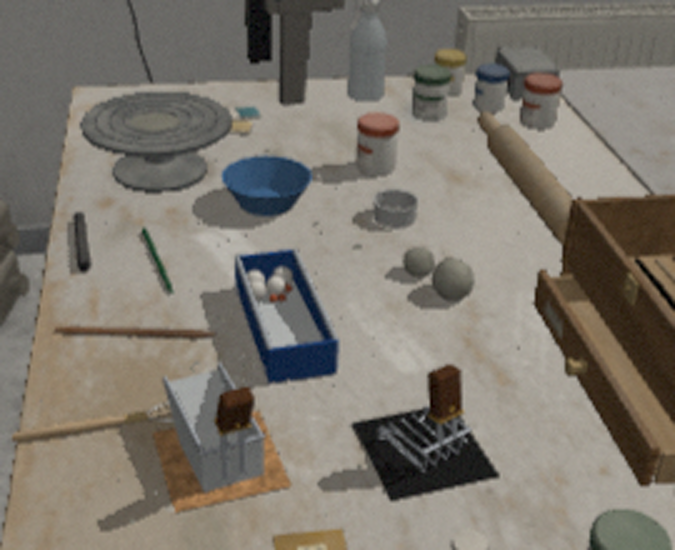

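```bash
python3 - <<'E'
from h import *
s=np.load("w6.npy",allow_pickle=True).item()
save(s,"w6c",(280,155,435,235),5)
p=pts(s,(100,60,30),(130,255,255),(.038,.06),(.4,.65,-.15,.15)); print("tray",rect(p),len(p))
p=pts(s,(0,0,0),(180,255,255),(.105,.13),(.55,.7,-.3,-.15)); print("scoop grip top",rect(p),len(p))
C=np.array([.6405,-.211,.003]); Y=115.3
go(tcp_for(SCO,(0,0,0),C,Y,0,.09),False)
go(tcp_for(SCO,(0,0,0),C,Y,0,0.02),v=.1)
save(env.snapshot("wrist"),"w7")
go(tcp_for(SCO,(0,0,0),C,Y,0,0),v=.06)
print(st()); env.grab(); print(st())
E
```

```text
tray (array([523.1,  11.7]), array([ 74.8, 199.5]), 6.1) 539
scoop grip top (array([0., 0.]), array([0., 0.]), 0.0) 0
(27.9, array([ 0.6511, -0.2341,  0.0884]), array([-0.27, -0.25, -0.23]), 1.001)
(29.01, array([ 0.6515, -0.2342,  0.0892]), array([ 0.52, -0.47,  0.35]), 0.201)
```

View pics/w6c.png

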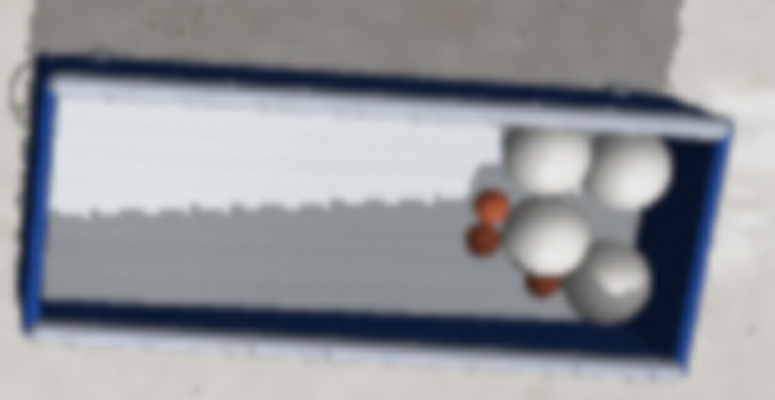

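View pics/w7.png

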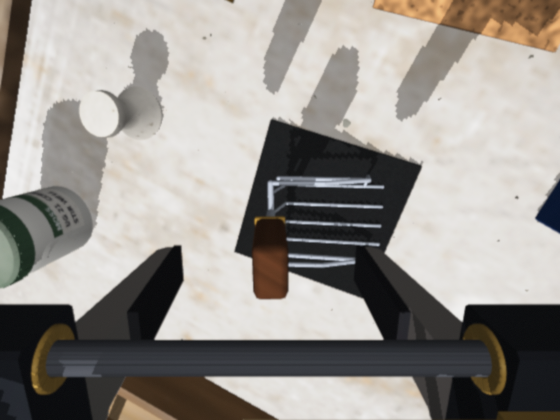

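```bash
sed -i 's/TRAY=np.array(\[.524,/TRAY=np.array([.5236,/' h.py; python3 - <<'E'
from h import *
C=np.array([.6405,-.211,.003]); Y=115.3
go(tcp_for(SCO,(0,0,0),C+[0,0,.10],Y,0),v=.12)
go(tcp_for(SCO,(0,0,0),td(-.04,0,.10),TYAW,5),v=.15)
go(tcp_for(SCO,(0,0,0),td(-.04,0,.065),TYAW,5),v=.1)
env.wait(.2)
print(st()); s=env.snapshot("wrist"); save(s,"w8",(180,100,560,300),2.1); np.save("w8.npy",s,allow_pickle=True); save(env.snapshot("side"),"side6",(150,50,420,320),2.2)
E
```

```text
(32.33, array([ 0.5305, -0.0462,  0.154 ]), array([ 0.33,  0.21, -0.98]), 0.191)
```

View pics/w8.png

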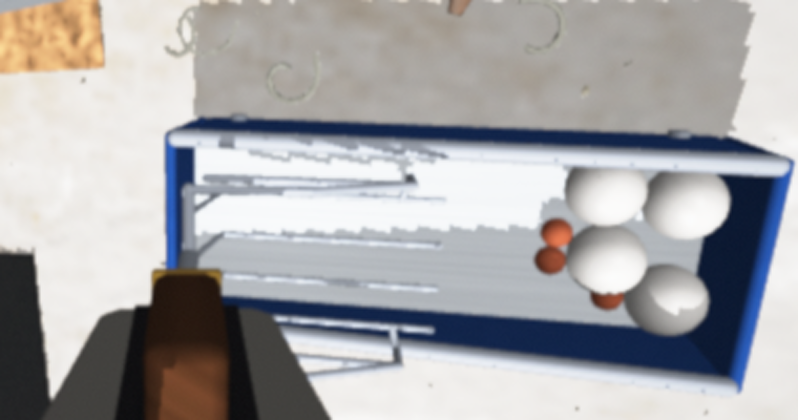

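View pics/side6.png

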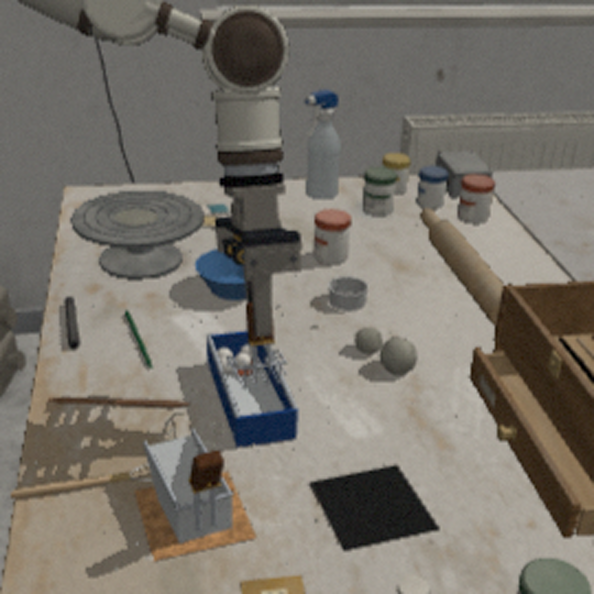

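```bash
python3 - <<'E'
from h import *
s=np.load("w8.npy",allow_pickle=True).item()
M=obj_R(TYAW,5); o=td(-.04,0,.065)
for y in(.0225,.0075,-.0075,-.0225):
    X=o+M@np.array([.042,y,.001]); print(np.round(proj(s,X),1), np.round(proj(s,o+M@np.array([-.025,y,.001])),1))
zt=(o+M@np.array([.042,0,.001]))[2]
for u,v in((391.9,195.2),(389.5,216.7),(388.1,238.1),(385.7,257.1)):
    print((M.T@(ray(s,u,v,zt)-o)).round(4))
for u,v in((205,190),(220,235),(225,275)):   # tine back parts
    pass
P=cloud(s)
# tray rim edges in tray frame, from picture
p=pts(s,(100,60,30),(130,255,255),(.038,.06),(.4,.65,-.15,.15)); print("tray",rect(p),len(p))
E
```

```text
[391.9 193.7] [294.  189.3]
[389.8 214.8] [293.6 209.4]
[387.7 235.2] [293.2 228.8]
[385.8 255. ] [292.8 247.6]
[0.0421 0.0214 0.001 ]
[0.0419 0.0061 0.001 ]
[ 0.0424 -0.0096  0.001 ]
[ 0.0421 -0.0241  0.001 ]
tray (array([522.6,  12.5]), array([ 76.7, 199.5]), 5.4) 2706
```

```bash
python3 - <<'E'
from h import *
y=.0022; Y=95.3
bed=lambda x: .013-np.tan(np.radians(5))*x   # bed height at tray x
go(tcp_for(SCO,(0,0,0),td(-.04,y,.06),Y,5),v=.05)
env.wait(.2); s=env.snapshot("wrist"); save(s,"w9",(180,100,560,300),2.1)
print(st())
r=go(tcp_for(SCO,(0,0,0),td(-.04,y,bed(-.04)+.012),Y,5),v=.05,stop_force=5); print(r,st())
env.wait(.2);print(st())
s=env.snapshot("wrist"); save(s,"w10",(180,100,560,300),2.1)
E
```

```text
(32.94, array([ 0.5275, -0.0464,  0.1482]), array([ 0.54,  0.2 , -1.71]), 0.194)
False (33.73, array([ 0.5278, -0.0463,  0.1165]), array([ 3.41,  0.27, -2.97]), 0.195)
(33.92, array([ 0.5277, -0.0463,  0.1167]), array([ 3.69,  0.45, -4.4 ]), 0.195)
```

View pics/w9.png

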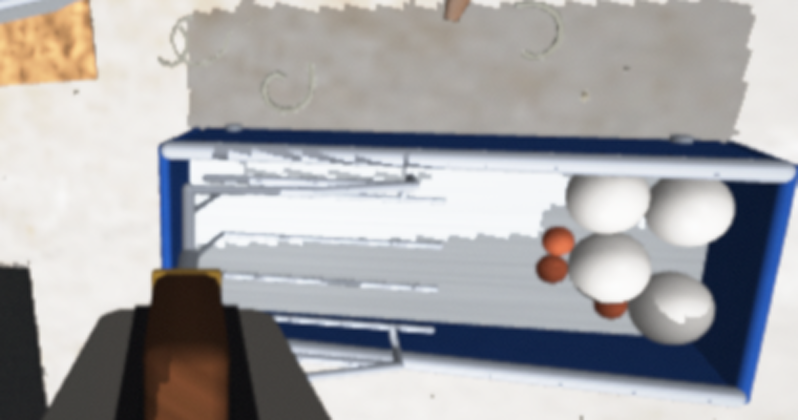

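View pics/w10.png

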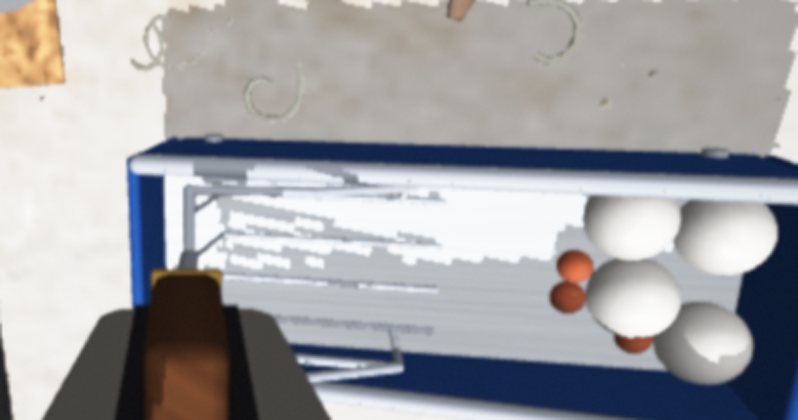

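```bash
python3 - <<'E'
from h import *
Y=95.3
bed=lambda x: .013-np.tan(np.radians(5))*x
for y in(.0012,.0002):
    go(tcp_for(SCO,(0,0,0),td(-.04,y,bed(-.04)+.012),Y,5),v=.03);env.wait(.2); print(y,st())
r=go(tcp_for(SCO,(0,0,0),td(-.04,y,bed(-.04)-.002),Y,5),v=.02,stop_force=4); print(r,st())
z=env.get_obs()["ee_pos"][2]-tcp_for(SCO,(0,0,0),td(-.04,y,bed(-.04)),Y,5)[0][2]; print("dz",z)
env.wait(.2); print(st())
s=env.snapshot("wrist"); save(s,"w11",(180,100,560,300),2.1)
E
```

```text
0.0012 (34.42, array([ 0.5281, -0.0463,  0.1166]), array([ 1.54,  0.76, -0.93]), 0.193)
0.0002 (34.88, array([ 0.5292, -0.0462,  0.1165]), array([-0.59,  0.12, -1.24]), 0.195)
True (35.47, array([ 0.5292, -0.0462,  0.1045]), array([-0.4 ,  1.28,  3.78]), 0.195)
dz -9.741254906002472e-05
(35.67, array([ 0.5292, -0.0461,  0.1045]), array([0.15, 0.92, 5.57]), 0.193)
```

View pics/w11.png

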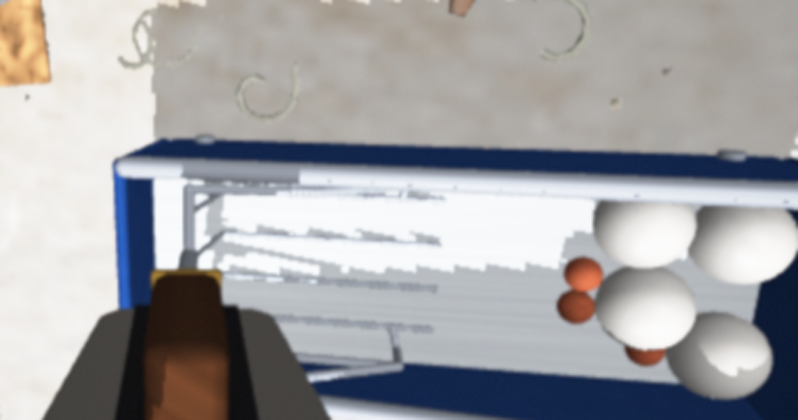

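```bash
python3 - <<'E'
from h import *
Y=95.3;y=.0002
bed=lambda x: .013-np.tan(np.radians(5))*x
for x in(-.01,.02,.035,.045,.051):
    r=go(tcp_for(SCO,(0,0,0),td(x,y,bed(x)-.0000),Y,5),v=.06,stop_force=15); print(x,r,st())
s=env.snapshot("wrist"); save(s,"w12",(180,100,560,300),2.1); save(env.snapshot("side"),"side7",(200,150,340,290),4)
E
```

```text
-0.01 False (36.36, array([ 0.526 , -0.0152,  0.1017]), array([-0.33,  4.06,  3.85]), 0.194)
0.02 False (37.01, array([0.5227, 0.0143, 0.0991]), array([-0.12,  1.48,  3.3 ]), 0.198)
0.035 False (37.41, array([0.5211, 0.0292, 0.0978]), array([-0.77,  2.  ,  1.22]), 0.192)
0.045 False (37.73, array([0.52 , 0.039, 0.097]), array([-0.35,  0.7 ,  1.94]), 0.194)
0.051 False (37.98, array([0.5194, 0.0448, 0.0965]), array([-0.48,  1.95,  1.97]), 0.195)
```

View pics/w12.png

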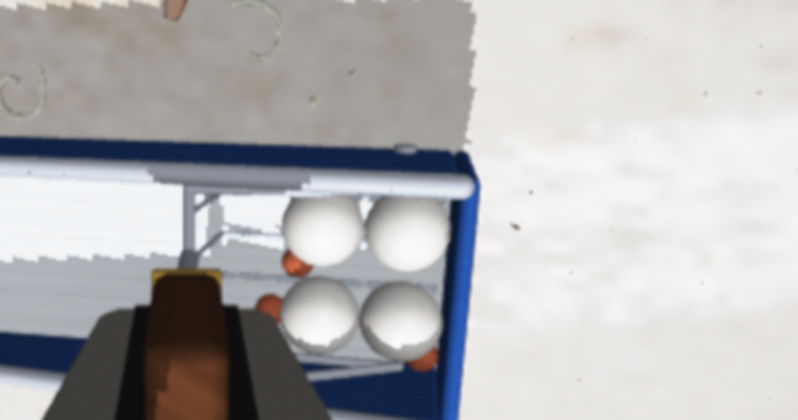

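View pics/side7.png

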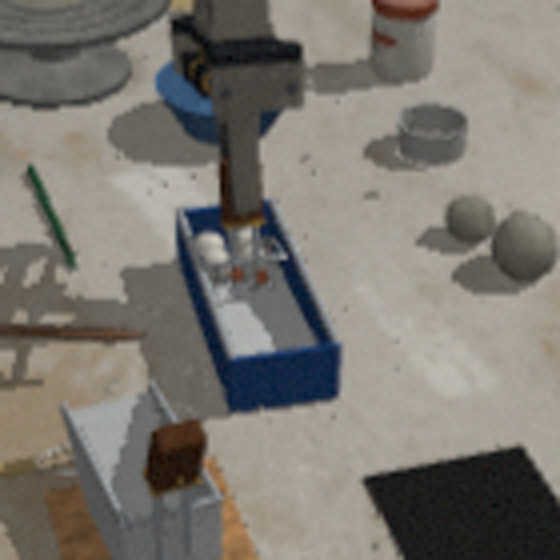

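```bash
python3 - <<'E'
from h import *
Y=95.3;y=.0002;x0=.051-.031*np.cos(np.radians(5))
bed=lambda x: .013-np.tan(np.radians(5))*x
B=(-.031,0,0)
for p,dz in((2,.001),(-4,.003),(-10,.006),(-15,.012),(-18,.02)):
    go(tcp_for(SCO,B,td(x0,y,bed(x0)+dz),Y,p),v=.05)
print(st()); s=env.snapshot("wrist"); save(s,"w13",(180,100,560,300),2.1)
go(tcp_for(SCO,B,td(x0-.02,y,.075),Y,-18),v=.06); env.wait(.3)
print(st()); s=env.snapshot("wrist"); save(s,"w14",(180,100,560,300),2.1);save(env.snapshot("side"),"side8",(200,150,340,290),4)
E
```

```text
(39.63, array([0.5231, 0.0105, 0.1146]), array([-0.19, -0.98, -2.77]), 0.195)
(40.93, array([ 0.5252, -0.0096,  0.1584]), array([ 0.17,  0.06, -2.48]), 0.193)
```

View pics/w13.png

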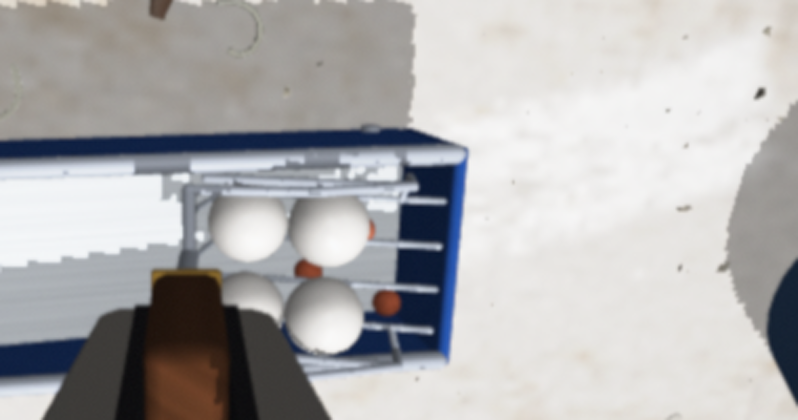

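View pics/w14.png

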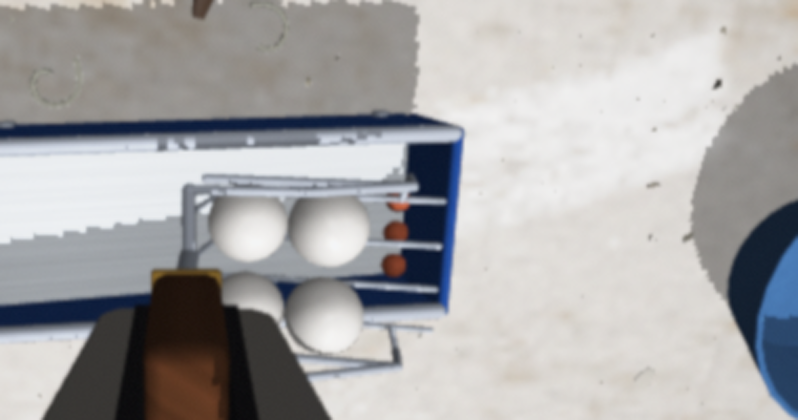

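View pics/side8.png

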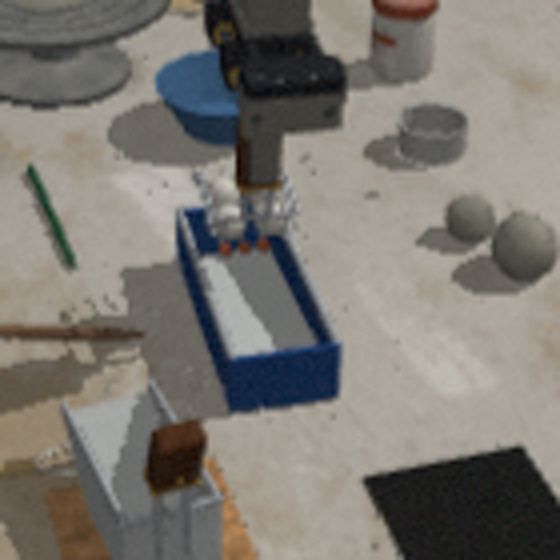

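```bash
python3 - <<'E'
from h import *
B=(-.031,0,0)
go(tcp_for(SCO,B,td(.02,0,.12),95.3,-18),v=.1)
go(tcp_for(SCO,B,td(.06,0,.12),95.3,-18),v=.1)
s=env.snapshot("wrist"); save(s,"w15"); t=env.snapshot("side")
for n,c in(("w",s),("side",t)):
    p=pts(c,(95,60,20),(130,255,255),(.036,.06),(.4,.65,.2,.45))
    if len(p)>20:
        c_,r=cv2.minEnclosingCircle((p[:,:2]*1000).astype(np.float32)); print(n,"dish",c_,r,len(p))
print(st())
E
```

```text
w dish (538.6860961914062, 324.6615905761719) 65.85677337646484 2871
side dish (541.9056396484375, 323.5982360839844) 67.0149917602539 112
(42.33, array([0.5192, 0.0493, 0.2035]), array([-0.65, -0.06, -1.93]), 0.197)
```

View pics/w15.png

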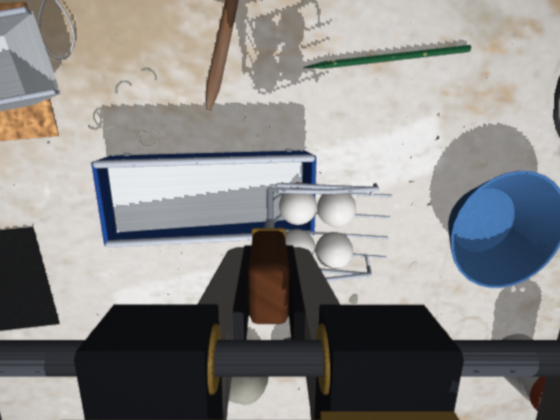

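```bash
python3 - <<'E'
from h import *
D=np.array([.539,.325,0]); T=(.042,0,0); Y=93
q=D+[0,-.035,0]
go(tcp_for(SCO,T,q+[0,0,.13],Y,-18),v=.12)
go(tcp_for(SCO,T,q+[0,0,.095],Y,-14),v=.06)
go(tcp_for(SCO,T,q+[0,0,.07],Y,-4),v=.05)
for p in(0,3,6,9,12,16,20,25,30):
    go(tcp_for(SCO,T,q+[0,0,.068],Y,p),v=.04); env.wait(.15)
env.wait(.3); print(st())
save(env.snapshot("wrist"),"w16"); save(env.snapshot("side"),"side9",(180,100,340,260),3.7)
E
```

```text
(49.47, array([0.5399, 0.2744, 0.1766]), array([-0.03,  0.  , -1.38]), 0.194)
```

View pics/w16.png

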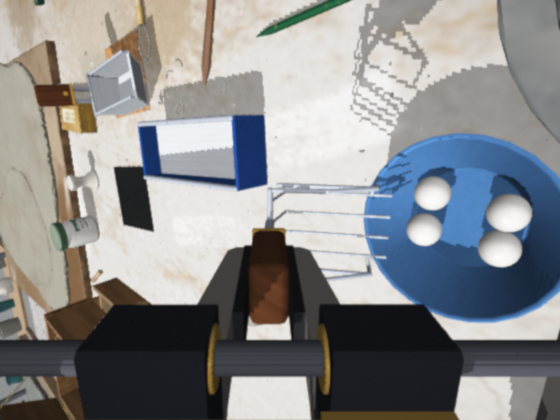

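View pics/side9.png

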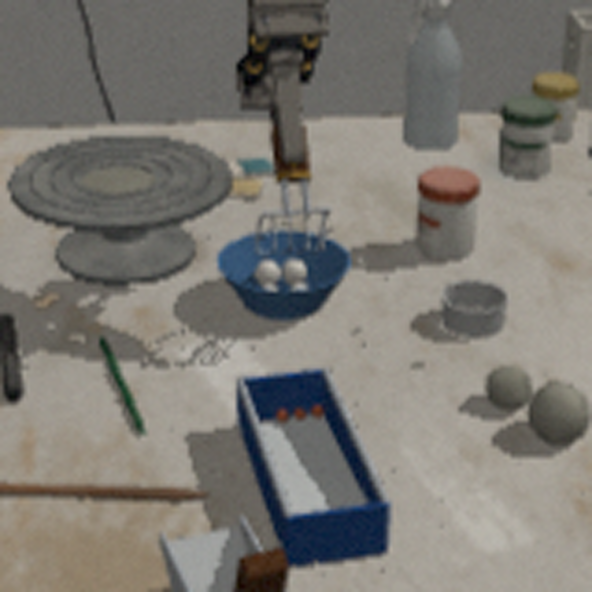

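```bash
python3 - <<'E'
from h import *
K=np.array([.641,-.2138,0]); Y=112; O=(0,0,0)
D=np.array([.539,.325,0])
go(tcp_for(SCO,(.042,0,0),D+[0,-.05,.15],93,15),v=.15)
go(tcp_for(SCO,O,[.58,.05,.17],100,0),v=.2)
go(tcp_for(SCO,O,K+[0,0,.08],Y,0),v=.2)
go(tcp_for(SCO,O,K+[0,0,.012],Y,0),v=.1)
r=go(tcp_for(SCO,O,K+[0,0,.001],Y,0),v=.03,stop_force=3); print(r,st())
env.wait(.2); env.open_gripper(); print(st())
go(tcp_for(SCO,O,K+[0,0,.003],Y,0,.1),v=.1)
env.move_ptp([.48,-.1,.4],R2q(tool(np.radians(100))))
s=env.snapshot("wrist"); save(s,"w17"); print(st())
save(env.snapshot("side"),"side10",(150,100,420,320),2.5)
E
```

```text
True (54.27, array([ 0.6513, -0.238 ,  0.0892]), array([ 0.41, -0.41,  2.61]), 0.191)
(55.62, array([ 0.6502, -0.2373,  0.0876]), array([-0.79, -0.25,  0.37]), 1.0)
(57.97, array([ 0.48  , -0.1002,  0.3982]), array([-0.1,  0.2, -0.3]), 0.998)
```

View pics/w17.png

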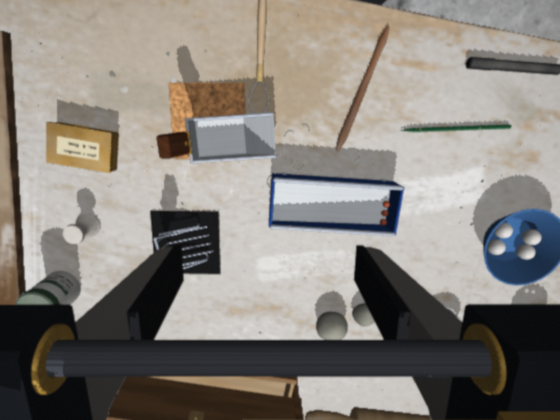

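View pics/side10.png

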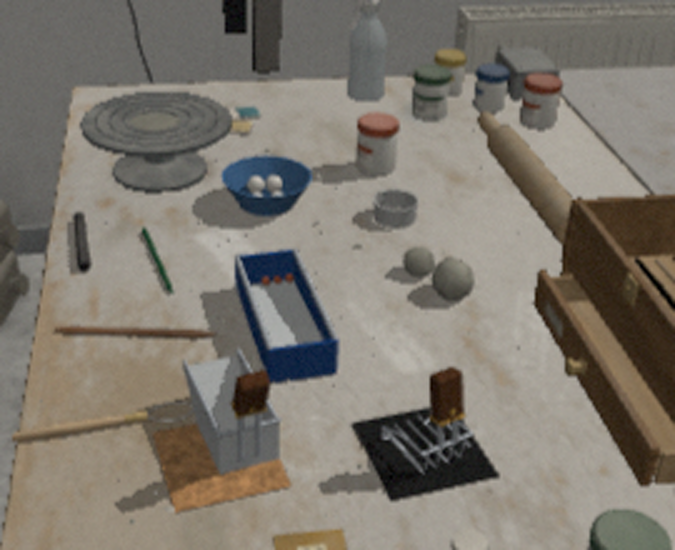

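The cup was knocked aside (now partly off the cork). I'll measure it and put it back.

```bash
python3 - <<'E'
from h import *
env.move_ptp([.41,-.2,.36],R2q(tool(np.radians(106)))); s=env.snapshot("wrist"); save(s,"w18",(150,80,400,280),3)
A=(0,0,0);B=(180,255,255)
p=pts(s,A,B,(.042,.056),(.35,.57,-.24,-.05)); print("walls",rect(p),len(p))
p=pts(s,A,B,(.075,.15),(.35,.57,-.35,-.1)); zm=np.percentile(p[:,2],98); tp=p[p[:,2]>zm-.008]; print("griptop",rect(tp),zm)
E
```

```text
walls (array([ 499.2, -130.9]), array([174. , 159.4]), 13.4) 1360
griptop (array([ 466.6, -231.9]), array([29.3, 17.8]), 13.0) 0.12869311025009555
```

View pics/w18.png

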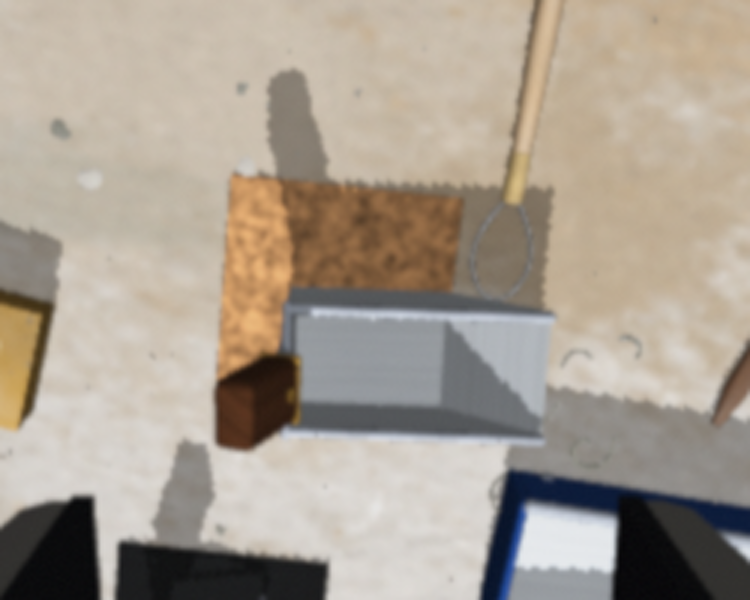

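```bash
python3 - <<'E'
from h import *
s=env.snapshot("wrist")
p=pts(s,(0,0,0),(180,80,255),(.042,.056),(.35,.49,-.24,-.05)); p=p[p[:,1]<-.085]; print("walls",rect(p),len(p))
p=pts(s,(0,0,0),(180,80,255),(.042,.056),(.35,.49,-.24,-.1));print("walls",rect(p),len(p))
E
```

```text
walls (array([ 449.6, -159.9]), array([ 64.3, 126.4]), 13.4) 945
walls (array([ 449.6, -159.9]), array([ 64.3, 126.3]), 13.4) 859
```

```bash
python3 - <<'E'
from h import *
C=np.array([.454,-.1785,.003]); Y=103.4; O=(0,0,0)
go(tcp_for(CUP,O,C,Y,0,.09),False)
go(tcp_for(CUP,O,C,Y,0,0),v=.08)
env.grab(); print(st())
go(tcp_for(CUP,O,C+[0,0,.05],Y,0),v=.08)
K=np.array([.4355,-.2030,0])
go(tcp_for(CUP,O,K+[0,0,.05],Y,0),v=.1)
go(tcp_for(CUP,O,K+[0,0,.012],Y,0),v=.08)
r=go(tcp_for(CUP,O,K+[0,0,.0],Y,0),v=.03,stop_force=4); print(r,st())
env.wait(.2); env.open_gripper()
go(tcp_for(CUP,O,K+[0,0,.003],Y,0,.1),v=.1)
env.move_ptp([.46,-.12,.4],R2q(tool(np.radians(100))))
s=env.snapshot("wrist"); save(s,"w19"); t=env.snapshot("side"); save(t,"side11",(150,100,420,320),2.5)
p=pts(s,(0,0,0),(180,80,255),(.042,.056),(.35,.49,-.26,-.085));print("walls",rect(p),len(p)); print(st())
E
```

```text
(61.88, array([ 0.4648, -0.2244,  0.1011]), array([-0.19,  0.25, -2.4 ]), 0.195)
True (64.12, array([ 0.4467, -0.2495,  0.1003]), array([-0.1 , -1.49,  4.52]), 0.193)
walls (array([ 430.8, -182.5]), array([ 64.7, 124.9]), 13.8) 810
(67.77, array([ 0.4597, -0.1208,  0.3977]), array([ 0.14, -0.03, -0.2 ]), 1.0)
```

View pics/w19.png

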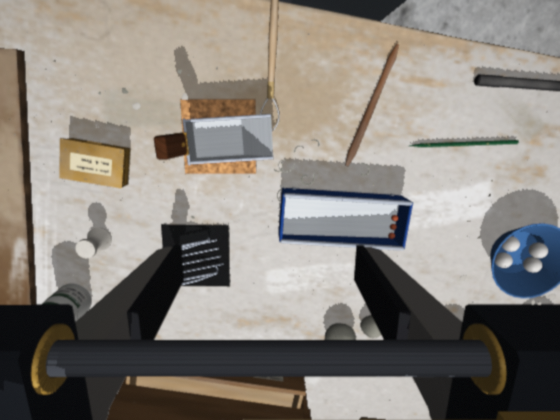

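View pics/side11.png

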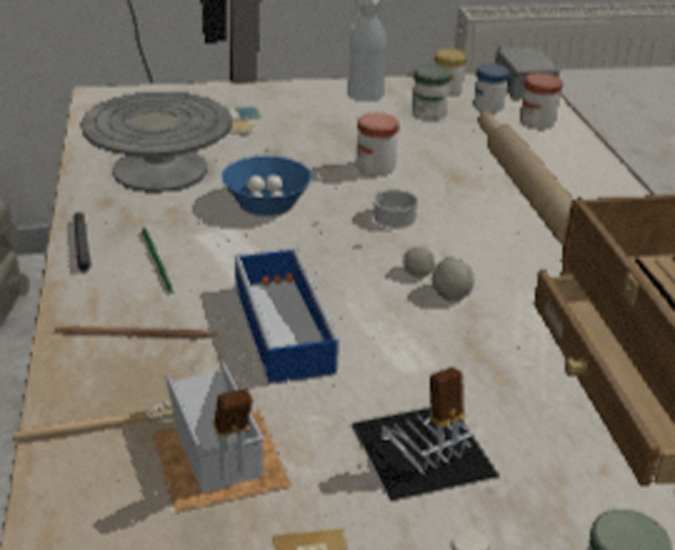

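```bash
python3 - <<'E'
from h import *
env.job_done(); print(st())
E
```

```text
the job is handed in; nothing more can be done
the job is handed in; nothing more can be done
```

The balls are sorted and I handed the job in at about 68 s on the robot's clock. It gave no verdict, as expected. I poured the cup into the tray, lifted all four white balls out in one scoop while the brown ones dropped back through the slots, and tipped the white ones into the dish.

- **Balls:** the last pictures showed four white balls in the dish and three brown ones at the tray's low end. That matches the four white and three brown I counted in the tray after pouring.
- **Cup:** after I first put it back on the cork, it was found about 3 cm aside. I measured it again and put it back. My last measurement has it within about 2 mm of the pad's middle, upright and empty.
- **Scoop:** it looks flat on the black pad in the last pictures. I placed it there under force feedback but did not measure it again.
- **Other things:** the dish was upright, and the stamp and ring cutter looked undisturbed in the pictures.
- **What went wrong:** the scoop brushed a tray wall on its first descent, with about 4 N. I moved it 2 mm sideways before scooping.

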